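Dry-assemble two small stone ornaments in the carving shop

ROBOT

A 6-joint arm with a two-finger parallel gripper is mounted at the origin on the work surface. World frame = base frame: x ahead of the robot, y to its left, z up, the work surface at z = 0. Lengths are in m, angles in degrees, forces in N, time in s.
With the tool pointing down it reaches from about 0.375 to 0.9 m from the base axis. Payload 3.1 kg.
Tool frame: the origin (TCP) lies on the centre line of the jaws, within the pads' length; the fingertips stand finger_overhang ahead of it and the grasp point (between the pads) lies 5 mm behind it (finger_overhang is the distance from the TCP to the fingertips, in m); z points along the fingers, y is the line along which they close (so a half turn about z gives the same grasp; the last joint's range is limited). The gripper opens to 87 mm and grips with 3 to 60 N. Pads are 19 mm wide; open, the fingers measure 117 mm over their backs; the gripper's body (75 mm by 190 mm) begins 51 mm behind the grasp point.
Start: joints at [-82.592, 30.224, 82.088, -0, 67.689, -10.227], TCP at [0.189, -0.596, 0.237] pointing down, gripper open.
Joint ranges: [-176.69, 176.69], [-43.24, 126.21], [12.49, 139.97], [-82, 262], [0, 151.66], [-163.58, 163.58]. Speed limits (degrees/s): [159.86, 159.86, 180, 180, 180, 180].

INTERFACE

Orientations are given as a 3x3 rotation matrix whose columns are the frame's x, y, z axes.
In Python, from rig import read_state, capture, calibration, hand_in, finger_overhang gives the robot as it stands.
- The arm moves only by the tool send_rows, never from a script. Its argument "plan" is a list of rows, each a list of 5 numbers: the closure in counts, from 0 (fully open) to 255 (shut), then the shift along the tool's x, y, z in m, then the turn about the tool's z in rad. A call has 1 to 20 rows; each row shifts and turns the commanded pose from where the row before left it, along the tool's axes as they then stand; what a row does not reach is not made up. A row lasts 1/12 s, in which the tool goes at most 41.7 mm and 7.16 degrees, less where a joint would pass 70% of its speed; a pose out of reach is approached as far as the arm can. A call is refused whole if a number of a shift passes 0.0417 or a number of a turn 0.125, either way. A call with a gripper value outside its range is refused whole. The fingers move at their own pace and stop on an object; the grip force is fixed at half the most. Time passes only in rows, so rows that do not move let the fingers close. It gives the time, the measured TCP pose, the force, the opening and the grip force at its end, in the units of the state.
- read_state(): the state, without advancing time (a new reading comes with each control period).
- capture(name): name is "scene" or "top"; returns (picture, depth): 420x560x3 uint8, blue, green, red; 420x560 float32, m along the optical axis (not along the pixel's ray), 0 where there is no reading.
- calibration(name): a dict with "fx", "fy", "cx", "cy" (pixels), "xyz" and "rotation" of the camera in the world. Camera axes: x right, y down, z forward; pixel columns grow to the right and rows downward; lengths in m; the calibration is good to about 2 mm. A picture is of the moment at which its call begins. calibration takes no time and is no camera call.
- hand_in(): hands the job in; it is judged then, once.
The state is a dict: "time_s": time; "joint_positions": joint angles; "qvel": joint speeds; "tau": joint torques, N m; "position": TCP position; "tcp_rot": TCP orientation; "force": force on the tool from outside, world axes, zero at the start; "moment": the same for the moment, N m; "opening": opening from 0.0 (shut) to 1.0 (fully open); "grasp_force": force on a finger pad.
Only numpy, scipy, OpenCV 4.12 (cv2) and the standard library are available. Lean on these libraries where they do the work, as an engineer would, in place of code of your own. Each camera call takes 0.05 s, during which the arm holds its last target. There are 200 camera calls.

TASK

Put the two small limestone ornaments together dry, each on its own slab. On the square slab stack, from the bottom up, the square plinth (in the middle, its sides parallel to the slab's), the plain tall drum and the ball finial; on the round slab set the low round base in the middle and the urn on top of it. Centre each stone on the one below, let go of everything with all stones upright and at rest, and leave the red-labelled tin where it stands.

Things in the scene. Friction and masses are not known exactly. Their poses are not given: they have to be found in the camera images.
- square_slab: Fixed grey setting slab, square, 120 x 120 mm, 20 mm thick, lying on the bench. Origin: centre of its underside (top 20 mm above it); x and y are parallel to its sides.
- round_slab: Fixed grey setting slab, round, 120 mm in diameter, 20 mm thick, lying on the bench. Origin: centre of its underside (top 20 mm above it).
- plinth: pale limestone, square block 64 x 64 mm up to 34 mm high, then a 56 x 56 mm flat step; 40 mm high in all; about 0.4 kg. Standing upright. Origin: centre of its underside; x and y parallel to its sides, z up.
- drum: pale limestone, plain cylinder 54 mm in diameter, 60 mm high, with two thin darker bands near its ends; about 0.3 kg; standing upright. Origin: centre of its underside, z up its axis.
- ball_finial: pale limestone, ball on a foot, 71 mm high: foot 42 mm in diameter and 10 mm high, neck 24 mm, ball 49 mm in diameter with an upright (cylindrical) belt from 36 to 52 mm above the underside, rounded top; about 0.2 kg; standing upright. Origin: centre of its underside, z up its axis.
- round_base: pale limestone, low stepped disc: 64 mm in diameter up to 26 mm high, then a 50 mm step; flat top 36 mm above the underside; about 0.25 kg; standing upright. Origin: centre of its underside, z up its axis.
- urn: pale limestone, covered urn, 90 mm high: foot 40 mm in diameter and 8 mm high, stem 22 mm, body 56 mm in diameter with upright sides from 42 to 60 mm above the underside, then a cover narrowing to a small knob 14 mm wide; about 0.3 kg; standing upright. Origin: centre of its underside, z up its axis.
- offcut: Bystander: small rough stone offcut between the slabs, fixed to the bench, 45 x 35 mm and up to 23 mm high; keep the fingers clear of it. Origin: centre of its underside; x along its 45 mm side.
- paste_tin: Bystander: tin with a red label, 58 mm in diameter, 75 mm high, standing among the stones; leave it (about 0.3 kg, loose). Origin: centre of its underside.
Things that resemble listed ones, but are neither listed nor needed, are in the scene too. What is shaped like the round_base but pink or turquoise is not meant.

How it is judged:
By the outcome, as a careful person would: the job done as asked, in the order asked, and still so for the second after the job is handed in, with the robot touching nothing.
It also fails if it takes over 106 s, if anything falls off the work surface, if the arm or the gripper's body presses on something with over 40 N, if the wrist force passes 120 N, or if a joint passes its speed limit or range.

## Working session

There is one attempt and no reset: what is moved stays moved. The work goes in short steps, Python scripts to look and compute and a tool call to move; the robot and the scene stay as the last step left them, time stands still between calls to the robot, and variables do not carry over. Pictures are saved under pics/ and viewed, at most 14 in all, crops included, and the job is handed in when it is done.

Besides the shell and the picture viewer there is one more tool, called as name(argument=value, ...), one argument or row to a line, values as JSON. send_rows: Moves the arm, as the interface text tells. Its arguments: {"type":"object","properties":{"plan":{"type":"array","items":{"type":"array","items":{"type":"number"}}}},"required":["plan"]}

```bash
ls; mkdir -p pics; python3 - <<'E'
from rig import *
import cv2
for n in("scene","top"):
    p,d=capture(n);cv2.imwrite(f"pics/{n}0.png",p);print(n,calibration(n))
s=read_state();print(s);print(finger_overhang if not callable(finger_overhang) else finger_overhang())
E
```

```text
pics
scene {'fx': 406.79228675116974, 'fy': 406.79228675116974, 'cx': 284.16527787750806, 'cy': 209.1347833613768, 'xyz': array([ 0.93128736, -0.5071206 ,  0.94178338]), 'rotation': array([[ 0.75974899,  0.5431265 , -0.35748437],
       [ 0.65020088, -0.63841157,  0.41190955],
       [-0.00450317, -0.54538452, -0.83817388]])}
top {'fx': 471.5361894608887, 'fy': 471.5361894608887, 'cx': 286.3147310500146, 'cy': 208.95398791997445, 'xyz': array([ 0.48723171, -0.05345373,  1.0857015 ]), 'rotation': array([[-0.01843417, -0.99714424,  0.07323621],
       [-0.99975423,  0.01748106, -0.01363394],
       [ 0.01231476, -0.07346955, -0.99722143]])}
{'time_s': 0.1, 'joint_positions': array([-8.25933886e+01,  3.02750037e+01,  8.21489851e+01, -3.44538965e-03,
        6.76877415e+01, -1.02266383e+01]), 'qvel': array([ 0.00797242, -0.06375117, -0.2049816 ,  0.01414935,  0.05998428,
       -0.01790536]), 'tau': array([-3.75878317e-04, -4.40988028e+01, -1.77150178e+01,  6.36044028e-02,
        5.34323137e-02, -2.61800812e-05]), 'position': array([ 0.18926399, -0.59499668,  0.23565515]), 'tcp_rot': array([[ 9.53008149e-01,  3.02944505e-01, -3.06549235e-04],
       [ 3.02944520e-01, -9.53006247e-01,  1.92661789e-03],
       [ 2.91514967e-04, -1.92894996e-03, -9.99998097e-01]]), 'force': array([-0.08122861, -0.58899388,  0.76503586]), 'moment': array([ 0.00765674, -0.00172713,  0.02636788]), 'grasp_force': 0.0, 'opening': 1.0032742258442426}
0.014
```

View pics/scene0.png

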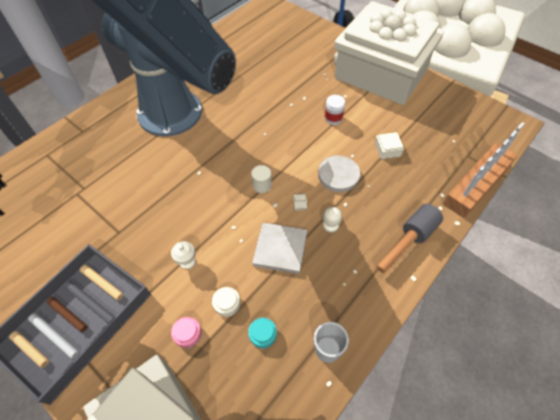

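View pics/top0.png

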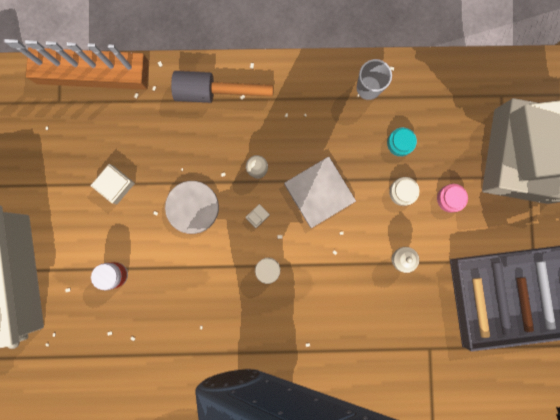

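The top view shows the plinth at (112,183), round slab (192,207), finial (257,166), offcut (257,216), drum (268,271) and square slab (320,192). It also shows the pale base at (405,191), urn (405,260) and tin (107,277). There are three candidates for round_base: pale (405,191), turquoise (402,141) and pink (453,198). The pale limestone one fits the description. I'll confirm it in a crop and measure.

```bash
cat > h.py <<'E'
from rig import *
import numpy as np, cv2
def world(n):
    p,d=capture(n);c=calibration(n)
    v,u=np.mgrid[:420,:560]
    r=np.stack([(u-c["cx"])/c["fx"],(v-c["cy"])/c["fy"],np.ones_like(d)],-1)
    W=(r*d[...,None])@c["rotation"].T+c["xyz"];W[d==0]=np.nan
    return p,d,W,c
def ray(c,uv,z):
    uv=np.atleast_2d(uv).astype(float)
    r=np.c_[(uv[:,0]-c["cx"])/c["fx"],(uv[:,1]-c["cy"])/c["fy"],np.ones(len(uv))]@c["rotation"].T
    return (c["xyz"]+r*((z-c["xyz"][2])/r[:,2])[:,None])[:,:2]
def pix(c,X):
    q=c["rotation"].T@(np.array(X)-c["xyz"]);return np.array([c["fx"]*q[0]/q[2]+c["cx"],c["fy"]*q[1]/q[2]+c["cy"]])
E
cat > m.py <<'E'
from h import *
# name: approx top pixel, z lo/hi band, nominal height for outline
T={'plinth':(112,183,.033,.05,.040,0),'rslab':(192,207,.012,.028,.02,0),'finial':(257,166,.035,.08,.044,0),'drum':(268,271,.050,.07,.06,0),
'sslab':(320,192,.012,.028,.02,0),'rbase':(405,191,.028,.045,.036,0),'urn':(405,260,.042,.1,.055,0),'tin':(107,277,.06,.09,.075,0),'offcut':(257,216,.01,.03,.023,0)}
P,C={},{}
for n in("top","scene"):
    p,d,W,c=world(n)
    for k,(u,v,lo,hi,z,_) in T.items():
        if n=="top":
            g=W[v-3:v+4,u-3:u+4].reshape(-1,3);C[k]=ray(c,(u,v),z)[0];uu,vv=u,v
        else: uu,vv=map(int,pix(c,[*C[k],z]))
        m=((W[...,2]>lo)&(W[...,2]<hi)&(np.hypot(W[...,0]-C[k][0],W[...,1]-C[k][1])<.1)).astype(np.uint8)
        nl,L,st,ce=cv2.connectedComponentsWithStats(m)
        if nl<2: print(n,k,"none");continue
        i=min(range(1,nl),key=lambda i:np.hypot(*(ce[i]-(uu,vv)))-(0 if st[i][4]>30 else -100))
        X=W[L==i]
        cn=cv2.findContours((L==i).astype(np.uint8),0,1)[0][0][:,0]
        pl=(ray(c,cn,z)*1000).astype(np.float32)
        r=cv2.minAreaRect(pl);(e,R)=cv2.minEnclosingCircle(pl)
        print(n,k,"z",np.round(np.nanpercentile(X[:,2],[10,50,90])*1000,1),"mean",np.round(X[:,:2].mean(0)*1000,1),"rect",np.round(r[0],1),np.round(r[1],1),round(r[2],1),"circ",np.round(e,1),round(R,1))
E
python3 m.py; python3 - <<'E'
import cv2,numpy as np
a=cv2.imread('pics/top0.png')[120:290,370:480];b=cv2.imread('pics/scene0.png')[220:360,150:290]
cv2.imwrite('pics/crop.png',np.hstack([cv2.resize(x,(390,560),interpolation=2) if i==0 else cv2.resize(x,(400,560)) for i,x in enumerate((a,b))]))
E
```

```text
top plinth z [35.3 38.8 41.6] mean [630.1 323. ] rect [629.4 322.4] [63.1 62.2] 50.6 circ [630.6 323. ] 42.2
top rslab z [16.7 19.3 21.7] mean [575.1 146.8] rect [575.1 147.3] [117.6 115.7] 89.0 circ [575.4 146.1] 60.2
top finial z [53.  63.3 69.4] mean [658.6  -4.3] rect [660.9  -3. ] [46.8 49.5] 89.1 circ [661.4  -3.1] 25.3
top drum z [56.5 59.1 61.4] mean [431.1 -23.9] rect [431.2 -23.3] [51.8 51.5] 88.9 circ [431.4 -24. ] 26.9
top sslab z [16.6 19.1 21.7] mean [ 604.6 -144.7] rect [ 604.7 -144.6] [119.4 120. ] 29.9 circ [ 605.4 -145.1] 82.5
top rbase z [32.7 35.2 37.7] mean [ 602.9 -338. ] rect [ 602.9 -338. ] [47.4 50. ] 43.4 circ [ 603.  -338.7] 26.6
top urn z [58.  66.8 75.4] mean [ 449.9 -322.1] rect [ 450.  -324.5] [56.9 54.4] 87.8 circ [ 449.4 -325. ] 29.2
top tin z [66.1 74.  76.3] mean [426.2 319.9] rect [425.9 318.1] [55.9 57.2] 44.7 circ [426.3 319.1] 29.8
top offcut z [11.6 15.1 23.6] mean [553.   -2.1] rect [552.8  -2.7] [33.6 43.1] 44.1 circ [551.8  -2.9] 26.4
scene plinth z [35.4 39.1 41.8] mean [630.4 321. ] rect [631.1 318.3] [63.  66.4] 50.5 circ [630.4 319.5] 42
[... 201 characters left out ...]
 circ [659.8  -2.7] 29.6
scene drum z [55.3 59.3 61.5] mean [431.7 -26.3] rect [432.8 -26.6] [52.4 55.4] 40.3 circ [432.9 -26.6] 29.7
scene sslab z [17.1 19.4 21.6] mean [ 605.3 -148.1] rect [ 604.8 -147.5] [120.1 123.9] 29.6 circ [ 603.7 -147. ] 83.1
scene rbase z [32.8 35.4 37.5] mean [ 602.3 -339.9] rect [ 602.7 -340.2] [48.4 50.8] 86.0 circ [ 603.5 -340.6] 28.3
scene urn z [52.  65.5 76.1] mean [ 455.2 -329.5] rect [ 449.1 -326.9] [55.1 62.5] 76.2 circ [ 449.8 -325.8] 31.9
scene tin z [64.  73.4 76.2] mean [427.7 317.2] rect [428.9 313.1] [54.8 66.7] 36.0 circ [428.4 313.8] 34.6
scene offcut z [11.9 15.  23.4] mean [553.1  -4.9] rect [556.1  -8.4] [33.  49.7] 39.8 circ [555.   -9.3] 27.8
```

View pics/crop.png

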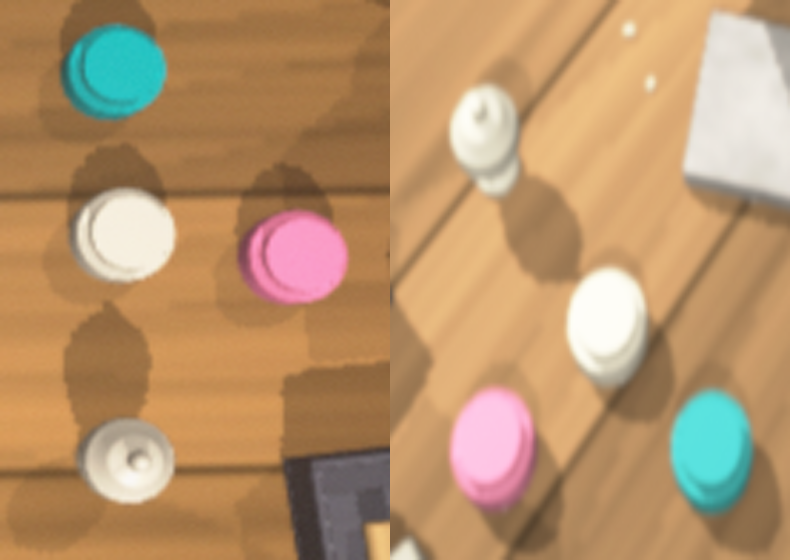

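The crop confirms it: the pale stepped disc, between the pink and turquoise ones, is round_base. The urn is to its lower left in the top view. I'll start with the plinth.

```bash
cat > go.py <<'E'
# usage: go.py x y z [tool-x yaw deg]  -> turn (rad, tool z) to do first, then shift in the turned tool axes
import sys; from h import *
a=list(map(float,sys.argv[1:])); s=read_state(); R=s["tcp_rot"]; yaw=np.degrees(np.arctan2(R[1,0],R[0,0]))
t=a[3] if len(a)>3 else yaw; c,n=np.cos(np.radians(t)),np.sin(np.radians(t))
d=(np.array(a[:3])-s["position"]); D=np.array([[c,n,0],[n,-c,0],[0,0,-1]])@d
print("t",round(s["time_s"],2),"pos",s["position"].round(4),"yaw",yaw.round(2),"turn",-np.radians(t-yaw).round(4),"shift",D.round(4),"norm",np.linalg.norm(D).round(3),"F",s["force"].round(1),"open",round(s["opening"],3))
E
python3 go.py .630 .322 .13 50.5
```

```text
t 0.2 pos [ 0.1893 -0.5952  0.2359] yaw 17.64 turn -0.5735 shift [ 0.988  -0.2434  0.1059] norm 1.023 F [ 0.5 -1.1  1.2] open 1.002
```

send_rows(
  plan=[
    [0,0.01,0,0,-0.1147],
    [0,0.02,-0.005,0,-0.1147],
    [0,0.03,-0.008,0,-0.1147],
    [0,0.03,-0.008,0,-0.1147],
    [0,0.03,-0.008,0,-0.1147],
    [0,0.038,-0.008,0,0],
    [0,0.038,-0.008,0,0],
    [0,0.038,-0.008,0,0],
    [0,0.038,-0.008,0,0],
    [0,0.038,-0.008,0,0],
    [0,0.038,-0.008,0,0],
    [0,0.038,-0.008,0,0],
    [0,0.038,-0.008,0,0],
    [0,0.038,-0.008,0,0],
    [0,0.038,-0.008,0,0],
    [0,0.038,-0.008,0,0],
    [0,0.038,-0.008,0,0],
    [0,0.038,-0.008,0,0],
    [0,0.038,-0.008,0,0],
    [0,0.038,-0.008,0,0],
  ],
)

```text
time_s: 1.87
position: [0.5423, 0.0117, 0.2365]
tcp_rot: [[0.636, 0.772, -0.0], [0.772, -0.636, -0.0], [-0.0, -0.0, -1.0]]
force: [0.6, -0.7, 0.3]
opening: 0.999
grasp_force: 0.0
```

```bash
python3 go.py .630 .322 .13 50.5
```

```text
t 1.87 pos [0.5423 0.0117 0.2365] yaw 50.51 turn 0.0002 shift [ 0.2952 -0.1297  0.1065] norm 0.34 F [ 0.6 -0.7  0.3] open 0.999
```

send_rows(
  plan=[
    [0,0.032,-0.014,0.006,0],
    [0,0.032,-0.014,0.012,0],
    [0,0.032,-0.014,0.012,0],
    [0,0.032,-0.014,0.012,0],
    [0,0.032,-0.014,0.012,0],
    [0,0.032,-0.014,0.012,0],
    [0,0.03,-0.014,0.012,0],
    [0,0.02,-0.014,0.012,0],
    [0,0.01,-0.01,0.01,0],
    [0,0,0,0,0],
    [0,0,0,0,0],
  ],
)

```text
time_s: 2.78
position: [0.6067, 0.2815, 0.1355]
tcp_rot: [[0.635, 0.773, -0.003], [0.773, -0.635, -0.002], [-0.003, -0.001, -1.0]]
force: [-0.6, 0.4, 0.4]
opening: 0.999
grasp_force: 0.0
```

```bash
python3 go.py .630 .322 .02 50.5
```

```text
t 2.78 pos [0.6067 0.2815 0.1355] yaw 50.58 turn 0.0015 shift [ 0.046  -0.0078  0.1155] norm 0.125 F [-0.6  0.4  0.4] open 0.999
```

send_rows(
  plan=[
    [0,0.02,-0.003,0,0],
    [0,0.02,-0.004,0,0],
    [0,0.006,-0.0008,0,0],
    [0,0,0,0.03,0],
    [0,0,0,0.03,0],
    [0,0,0,0.03,0],
    [0,0,0,0.015,0],
    [0,0,0,0.007,0],
    [0,0,0,0.003,0],
    [0,0,0,0,0],
    [0,0,0,0,0],
  ],
)

```text
time_s: 3.7
position: [0.6327, 0.3223, 0.0234]
tcp_rot: [[0.636, 0.771, 0.003], [0.771, -0.636, 0.001], [0.003, 0.002, -1.0]]
force: [0.3, 0.6, 0.9]
opening: 0.999
grasp_force: 0.0
```

```bash
python3 go.py .630 .322 .02 50.5
```

```text
t 3.7 pos [0.6327 0.3223 0.0234] yaw 50.48 turn -0.0004 shift [-0.0019 -0.0019  0.0034] norm 0.004 F [0.3 0.6 0.9] open 0.999
```

send_rows(
  plan=[
    [0,-0.001,-0.0015,0.002,0],
    [0,0,0,0,0],
    [255,0,0,0,0],
    [255,0,0,0,0],
    [255,0,0,0,0],
    [255,0,0,0,0],
    [255,0,0,0,0],
    [255,0,0,0,0],
    [255,0,0,0,0],
    [255,0,0,0,0],
  ],
)

```text
time_s: 4.53
position: [0.6288, 0.3228, 0.0197]
tcp_rot: [[0.636, 0.771, -0.001], [0.771, -0.636, 0.0], [-0.0, -0.001, -1.0]]
force: [-2.0, 2.3, 2.8]
opening: 0.73
grasp_force: 30.0
```

```bash
python3 go.py .6048 -.1462 .15 29.8; python3 go.py .630 .322 .02
```

```text
t 4.53 pos [0.6288 0.3228 0.0197] yaw 50.49 turn 0.361 shift [-0.2539  0.395  -0.1303] norm 0.487 F [-2.   2.3  2.8] open 0.73
t 4.53 pos [0.6288 0.3228 0.0197] yaw 50.49 turn -0.0 shift [ 0.0001  0.0014 -0.0003] norm 0.001 F [-2.   2.3  2.8] open 0.73
```

send_rows(
  plan=[
    [255,0,0,-0.01,0],
    [255,0,0,-0.02,0],
    [255,0,0,-0.03,0],
    [255,0,0,-0.03,0],
    [255,0,0,-0.02,0.06],
    [255,0,0,-0.02,0.1],
    [255,0,0,0,0.1],
    [255,0,0,0,0.08],
    [255,-0.005,0.008,0,0.021],
    [255,-0.01,0.016,0,0],
    [255,-0.017,0.026,0,0],
    [255,-0.021,0.033,0,0],
    [255,-0.021,0.033,0,0],
    [255,-0.021,0.033,0,0],
    [255,-0.021,0.033,0,0],
    [255,-0.021,0.033,0,0],
    [255,-0.021,0.033,0,0],
    [255,-0.021,0.033,0,0],
    [255,-0.021,0.033,0,0],
    [255,-0.021,0.033,0,0],
  ],
)

```text
time_s: 6.2
position: [0.6093, -0.0915, 0.1491]
tcp_rot: [[0.867, 0.498, -0.001], [0.498, -0.867, -0.001], [-0.001, 0.0, -1.0]]
force: [1.0, -0.3, -2.9]
opening: 0.729
grasp_force: 30.0
```

```bash
python3 go.py .604 -.1452 .06 29.8
```

```text
t 6.2 pos [ 0.6093 -0.0915  0.1491] yaw 29.89 turn 0.0016 shift [-0.0313  0.044   0.0891] norm 0.104 F [ 1.  -0.3 -2.9] open 0.729
```

send_rows(
  plan=[
    [255,-0.015,0.021,0,0],
    [255,-0.011,0.015,0,0],
    [255,-0.005,0.007,0,0.0016],
    [255,0,0,0.02,0],
    [255,0,0,0.03,0],
    [255,0,0,0.02,0],
    [255,0,0,0.012,0],
    [255,0,0,0.005,0],
    [255,0,0,0,0],
    [255,0,0,0,0],
    [255,0,0,0,0],
  ],
)

```text
time_s: 7.12
position: [0.6061, -0.1415, 0.0639]
tcp_rot: [[0.868, 0.496, 0.003], [0.496, -0.868, -0.001], [0.002, 0.002, -1.0]]
force: [-0.5, -0.4, -3.2]
opening: 0.737
grasp_force: 30.0
```

```bash
python3 go.py .604 -.1452 .04 29.8
```

```text
t 7.12 pos [ 0.6061 -0.1415  0.0639] yaw 29.75 turn -0.0008 shift [-0.0036  0.0022  0.0239] norm 0.024 F [-0.5 -0.4 -3.2] open 0.737
```

send_rows(
  plan=[
    [255,-0.002,0.001,0.01,0],
    [255,-0.001,0.001,0.007,0],
    [255,0,0,0.003,0],
    [255,0,0,0,0],
    [255,0,0,0,0],
  ],
)

```text
time_s: 7.53
position: [0.603, -0.1445, 0.0421]
tcp_rot: [[0.869, 0.496, -0.001], [0.496, -0.869, 0.0], [-0.0, -0.001, -1.0]]
force: [-0.1, -0.9, -3.4]
opening: 0.733
grasp_force: 30.0
```

```bash
cat > rd.py <<'E'
# averages several readings by taking pictures (0.05 s each)
import sys; from h import *
q=[]
for i in range(4): capture("top");s=read_state();q.append(np.r_[s["position"]*1000,np.degrees(np.arctan2(s["tcp_rot"][1,0],s["tcp_rot"][0,0])),s["force"]])
print(np.round(q,1))
E
python3 rd.py;python3 go.py .604 -.1452 .04 29.8
```

```text
[[ 6.033e+02 -1.446e+02  4.240e+01  2.970e+01 -2.000e-01  1.000e-01
  -3.500e+00]
 [ 6.035e+02 -1.446e+02  4.260e+01  2.970e+01  6.000e-01 -7.000e-01
  -3.600e+00]
 [ 6.035e+02 -1.446e+02  4.270e+01  2.970e+01 -3.000e-01 -5.000e-01
  -3.800e+00]
 [ 6.036e+02 -1.446e+02  4.280e+01  2.970e+01 -8.000e-01  3.000e-01
  -3.900e+00]]
t 7.73 pos [ 0.6036 -0.1446  0.0428] yaw 29.72 turn -0.0014 shift [0.0001 0.0007 0.0028] norm 0.003 F [-0.8  0.3 -3.9] open 0.732
```

send_rows(
  plan=[
    [255,0,0.0005,0.0015,0],
    [255,0,0,0.001,0],
    [255,0,0,0.0005,0],
    [255,0,0,0,0],
  ],
)

```text
time_s: 8.07
position: [0.6036, -0.145, 0.0397]
tcp_rot: [[0.868, 0.496, 0.0], [0.496, -0.868, -0.0], [0.0, 0.0, -1.0]]
force: [-0.5, 0.3, -2.1]
opening: 0.733
grasp_force: 30.0
```

```bash
python3 rd.py
```

```text
[[ 6.036e+02 -1.450e+02  3.970e+01  2.970e+01 -3.000e-01 -1.000e-01
  -1.700e+00]
 [ 6.036e+02 -1.450e+02  3.970e+01  2.970e+01 -1.200e+00 -1.100e+00
  -1.500e+00]
 [ 6.036e+02 -1.450e+02  3.970e+01  2.970e+01 -4.000e-01 -7.000e-01
  -1.800e+00]
 [ 6.037e+02 -1.450e+02  3.970e+01  2.970e+01 -0.000e+00 -3.000e-01
  -1.200e+00]]
```

send_rows(
  plan=[
    [0,0,0,0,0],
    [0,0,0,0,0],
    [0,0,0,0,0],
    [0,0,0,-0.01,0],
    [0,0,0,-0.03,0],
    [0,0,0,-0.035,0],
    [0,0,0,-0.035,0],
    [0,-0.01,-0.02,0,0],
    [0,-0.015,-0.032,0,0],
    [0,-0.015,-0.032,0,0],
    [0,-0.015,-0.032,0,0],
    [0,-0.015,-0.032,0,0],
    [0,-0.013,-0.027,0,0],
    [0,-0.007,-0.014,0,0],
    [0,0,0,0,0],
    [0,0,0,0,0],
  ],
)

```text
time_s: 9.6
position: [0.4322, -0.0254, 0.1504]
tcp_rot: [[0.868, 0.496, 0.002], [0.496, -0.868, -0.001], [0.002, 0.002, -1.0]]
force: [0.0, 0.1, 0.9]
opening: 1.004
grasp_force: 0.0
```

```bash
cat > look.py <<'E'
# look.py x y zlo zhi z : top-surface outline near (x,y) in both views
import sys; from h import *
a=list(map(float,sys.argv[1:]))
for n in("top","scene"):
    p,d,W,c=world(n); cv2.imwrite(f"pics/last_{n}.png",p)
    for j in range(0,len(a),5):
        x,y,lo,hi,z=a[j:j+5]
        m=((W[...,2]>lo)&(W[...,2]<hi)&(np.hypot(W[...,0]-x,W[...,1]-y)<.095)).astype(np.uint8)
        nl,L,st,ce=cv2.connectedComponentsWithStats(m); i=1+np.argmax(st[1:,4])
        cn=cv2.findContours((L==i).astype(np.uint8),0,1)[0][0][:,0]; pl=(ray(c,cn,z)*1000).astype(np.float32)
        r=cv2.minAreaRect(pl);e,R=cv2.minEnclosingCircle(pl);M=np.nanmean(W[L==i],0)*1000
        print(n,z,"n",st[i][4],"mean",M.round(1),"rect",np.round(r[0],1),np.round(r[1],1),round(r[2],1),"circ",np.round(e,1),round(R,1))
E
python3 look.py .604 -.145 .05 .066 .06 .604 -.145 .012 .028 .02; python3 go.py .4318 -.025 .032
```

```text
top 0.06 n 822 mean [ 606.9 -143.2   58. ] rect [ 606.6 -143.1] [63.2 63.6] 30.1 circ [ 606.6 -143.3] 43.8
top 0.02 n 1875 mean [ 601.8 -144.1   19.2] rect [ 604.7 -144.5] [119.4 120.2] 29.8 circ [ 605.2 -144.7] 82.8
scene 0.06 n 590 mean [ 608.3 -147.2   58.3] rect [ 608.6 -147.7] [63.4 64.8] 29.8 circ [ 608.4 -146.7] 43.4
scene 0.02 n 1298 mean [ 609.8 -155.    19.4] rect [ 604.7 -147.3] [120.  123.4] 29.9 circ [ 603.7 -147. ] 83.1
t 9.7 pos [ 0.4341 -0.0265  0.1503] yaw 29.7 turn -0.0 shift [-0.0013 -0.0025  0.1183] norm 0.118 F [0.4 0.1 0.2] open 0.999
```

```bash
python3 - <<'E'
import cv2,numpy as np
a=cv2.imread('pics/last_top.png')[145:240,270:370];b=cv2.imread('pics/last_scene.png')[205:290,235:325]
cv2.imwrite('pics/crop2.png',np.hstack([cv2.resize(a,(400,380),interpolation=2),cv2.resize(b,(400,380),interpolation=2)]))
E
```

```text
(no output)
```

View pics/crop2.png

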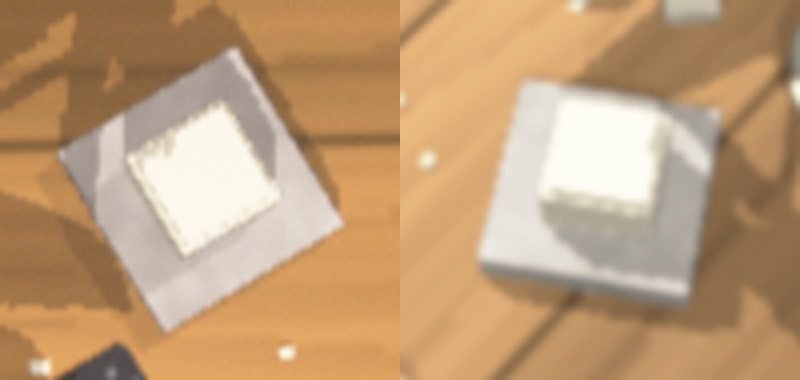

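The crop shows the plinth on the slab with its sides parallel. Plinth corners are at about (127,158), (222,102), (279,195), (187,256), and slab corners at (60,153), (236,48), (342,224), (165,331), in crop pixels at 4x. Next I'll work out the offset from these.

```bash
python3 - <<'E'
from h import *
p=cv2.imread('pics/last_top.png');c=calibration("top")
h=cv2.cvtColor(p,cv2.COLOR_BGR2HSV)
roi=np.zeros(p.shape[:2],np.uint8);roi[160:220,295:345]=1
w=((p.min(2)>185)&(roi>0)).astype(np.uint8)
g=((h[...,1]<70)).astype(np.uint8);g[:145]=0;g[232:]=0;g[:,:280]=0;g[:,360:]=0
for m,z in((w,.054),(g,.02)):
    nl,L,st,ce=cv2.connectedComponentsWithStats(m);i=1+np.argmax(st[1:,4])
    cn=cv2.findContours((L==i).astype(np.uint8),0,1)[0][0][:,0];r=cv2.minAreaRect((ray(c,cn,z)*1000).astype(np.float32));print(z,r)
q=lambda P,z:(ray(c,np.array(P)/4+[270-.4,145-.4],z)*1000).mean(0)
print(q([(127,158),(222,102),(279,195),(187,256)],.054),q([(60,153),(236,48),(342,224),(165,331)],.02))
c=calibration("scene")
q=lambda P,z:(ray(c,np.array(P)*[90/400,85/380]+[235-.4,205-.4],z)*1000).mean(0)
print(q([(125,78),(320,108),(286,305),(80,264)],.02),q([(160,95),(272,110),(262,205),(143,192)],.060))
E
```

```text
0.054 ((592.6040649414062, -151.74395751953125), (104.85272979736328, 92.33977508544922), 5.677229404449463)
0.02 ((603.3804931640625, -144.03640747070312), (119.86798858642578, 121.02417755126953), 29.84362030029297)
[ 605.73158453 -143.76504583] [ 603.40097445 -144.91406117]
[ 603.68228465 -146.18728005] [ 606.02049225 -142.63353452]
```

send_rows(
  plan=[
    [0,0.01,0.02,0,0],
    [0,0.015,0.032,0,0],
    [0,0.015,0.032,0,0],
    [0,0.015,0.032,0,0],
    [0,0.015,0.032,0,0],
    [0,0.013,0.027,0,0],
    [0,0.007,0.014,0,0],
    [0,0,0,0.03,0],
    [0,0,0,0.03,0],
    [0,0,0,0.025,0],
    [0,0,0,0.015,0],
    [0,0,0,0.007,0],
    [0,0,0,0,0],
    [0,0,0,0,0],
    [0,0,0,0,0],
    [0,0,0,0,0],
  ],
)

```text
time_s: 11.03
position: [0.6048, -0.1456, 0.044]
tcp_rot: [[0.868, 0.496, 0.003], [0.496, -0.868, -0.001], [0.002, 0.003, -1.0]]
force: [0.5, 0.7, -0.4]
opening: 1.003
grasp_force: 0.0
```

```bash
python3 go.py .6036 -.1450 .0397 29.7
```

```text
t 11.03 pos [ 0.6048 -0.1456  0.044 ] yaw 29.72 turn 0.0003 shift [-0.0007 -0.0011  0.0043] norm 0.005 F [ 0.5  0.7 -0.4] open 1.003
```

send_rows(
  plan=[
    [0,0,0,0.003,0],
    [0,0,0,0,0],
    [0,0,0,0,0],
    [255,0,0,0,0],
    [255,0,0,0,0],
    [255,0,0,0,0],
    [255,0,0,0,0],
    [255,0,0,0,0],
    [255,0,0,0,0],
    [255,0,0,0,0],
  ],
)

```text
time_s: 11.87
position: [0.6035, -0.145, 0.0395]
tcp_rot: [[0.868, 0.496, 0.0], [0.496, -0.868, -0.0], [-0.0, 0.0, -1.0]]
force: [1.2, -0.6, 0.6]
opening: 0.734
grasp_force: 30.0
```

```bash
python3 rd.py
```

```text
[[ 6.036e+02 -1.450e+02  3.960e+01  2.970e+01  9.000e-01 -9.000e-01
  -2.000e-01]
 [ 6.036e+02 -1.450e+02  3.960e+01  2.970e+01  3.000e-01  6.000e-01
  -8.000e-01]
 [ 6.035e+02 -1.450e+02  3.950e+01  2.970e+01  5.000e-01 -1.000e-01
  -0.000e+00]
 [ 6.035e+02 -1.450e+02  3.950e+01  2.970e+01 -5.000e-01 -0.000e+00
   5.000e-01]]
```

send_rows(
  plan=[
    [255,0,0,-0.003,0],
    [255,0,0,-0.001,0],
    [255,-0.0015,0,0,0],
    [255,-0.0012,0,0,0],
    [255,0,0,0,0],
    [255,0,0,0,0],
    [255,0,0,0.002,0],
    [255,0,0,0.0015,0],
    [255,0,0,0.0005,0],
    [255,0,0,0,0],
    [255,0,0,0,0],
    [255,0,0,0,0],
  ],
)

```text
time_s: 13.07
position: [0.6012, -0.1463, 0.0395]
tcp_rot: [[0.868, 0.496, -0.0], [0.496, -0.868, 0.0], [-0.0, -0.0, -1.0]]
force: [-0.2, 0.8, -0.9]
opening: 0.732
grasp_force: 30.0
```

```bash
python3 rd.py
```

```text
[[ 6.012e+02 -1.463e+02  3.950e+01  2.970e+01 -1.200e+00  4.000e-01
  -2.200e+00]
 [ 6.012e+02 -1.463e+02  3.960e+01  2.970e+01 -1.000e-01  6.000e-01
  -1.400e+00]
 [ 6.012e+02 -1.463e+02  3.960e+01  2.970e+01  2.000e-01 -5.000e-01
  -2.400e+00]
 [ 6.012e+02 -1.463e+02  3.950e+01  2.970e+01 -7.000e-01 -1.000e-01
  -1.200e+00]]
```

send_rows(
  plan=[
    [0,0,0,0,0],
    [0,0,0,0,0],
    [0,0,0,0,0],
    [0,0,0,-0.01,0],
    [0,0,0,-0.03,0],
    [0,0,0,-0.035,0],
    [0,0,0,-0.035,0],
    [0,-0.01,-0.02,0,0],
    [0,-0.014,-0.032,0,0],
    [0,-0.015,-0.032,0,0],
    [0,-0.015,-0.032,0,0],
    [0,-0.015,-0.032,0,0],
    [0,-0.012,-0.028,0,0],
    [0,-0.006,-0.014,0,0],
    [0,0,0,0,0],
    [0,0,0,0,0],
    [0,0,0,0,0],
    [0,0,0,0,0],
  ],
)

```text
time_s: 14.77
position: [0.4337, -0.0256, 0.15]
tcp_rot: [[0.869, 0.495, 0.003], [0.495, -0.869, -0.001], [0.002, 0.002, -1.0]]
force: [0.7, -0.3, -0.4]
opening: 1.0
grasp_force: 0.0
```

```bash
python3 look.py .604 -.145 .05 .066 .056 .604 -.145 .012 .028 .02; python3 go.py .4315 -.0245 .032
```

```text
top 0.056 n 825 mean [ 604.3 -144.7   57.9] rect [ 604.7 -144.9] [63.5 64.1] 29.5 circ [ 605.6 -144.9] 43.5
top 0.02 n 1880 mean [ 602.9 -143.5   19.1] rect [ 604.7 -144.5] [119.4 120.2] 29.8 circ [ 605.2 -144.7] 82.8
scene 0.056 n 591 mean [ 605.7 -148.6   58.2] rect [ 605.3 -148.1] [63.6 66.5] 29.4 circ [ 604.5 -148.1] 43.8
scene 0.02 n 1290 mean [ 611.  -154.1   19.5] rect [ 604.5 -147.2] [119.7 123. ] 29.9 circ [ 603.9 -147.7] 83.5
t 14.87 pos [ 0.4329 -0.0254  0.1497] yaw 29.67 turn -0.0 shift [-0.0008 -0.0014  0.1177] norm 0.118 F [-0.7  0.2 -0.2] open 0.996
```

send_rows(
  plan=[
    [0,0,-0.0005,0.03,0],
    [0,0,0,0.035,0],
    [0,0,0,0.03,0],
    [0,0,0,0.015,0],
    [0,0,0,0.006,0],
    [0,0,0,0,0],
    [0,0,0,0,0],
    [0,0,0,0,0],
    [255,0,0,0,0],
    [255,0,0,0,0],
    [255,0,0,0,0],
    [255,0,0,0,0],
    [255,0,0,0,0],
    [255,0,0,0,0],
    [255,0,0,0,0],
    [255,0,0,0,0],
  ],
)

```text
time_s: 16.2
position: [0.4307, -0.0237, 0.0337]
tcp_rot: [[0.869, 0.496, -0.001], [0.496, -0.869, 0.0], [-0.0, -0.001, -1.0]]
force: [-1.4, 2.1, 3.8]
opening: 0.613
grasp_force: 30.0
```

```bash
python3 rd.py; python3 go.py .6046 -.1449 .2
```

```text
[[ 4.307e+02 -2.370e+01  3.370e+01  2.970e+01 -1.000e-01  2.100e+00
   4.800e+00]
 [ 4.307e+02 -2.370e+01  3.370e+01  2.970e+01 -8.000e-01  2.200e+00
   4.700e+00]
 [ 4.307e+02 -2.370e+01  3.370e+01  2.970e+01 -6.000e-01  2.200e+00
   5.100e+00]
 [ 4.307e+02 -2.370e+01  3.370e+01  2.970e+01 -8.000e-01  2.100e+00
   5.600e+00]]
t 16.4 pos [ 0.4307 -0.0237  0.0337] yaw 29.71 turn -0.0 shift [ 0.0909  0.1914 -0.1663] norm 0.269 F [-0.8  2.1  5.6] open 0.614
```

send_rows(
  plan=[
    [255,0,0,-0.01,0],
    [255,0,0,-0.025,0],
    [255,0,0,-0.03,0],
    [255,0,0,-0.025,0],
    [255,0,0,-0.01,0],
    [255,0.006,0.012,0,0],
    [255,0.012,0.026,0,0],
    [255,0.014,0.03,0,0],
    [255,0.014,0.03,0,0],
    [255,0.014,0.03,0,0],
    [255,0.014,0.03,0,0],
    [255,0.009,0.02,0,0],
    [255,0.0062,0.0133,0,0],
    [255,0,0,0.01,0],
    [255,0,0,0.016,0],
    [255,0,0,0.008,0],
    [255,0,0,0,0],
    [255,0,0,0,0],
    [255,0,0,0,0],
    [255,0,0,0,0],
  ],
)

```text
time_s: 18.07
position: [0.6038, -0.1458, 0.1002]
tcp_rot: [[0.868, 0.496, 0.001], [0.496, -0.868, -0.001], [0.001, 0.001, -1.0]]
force: [0.8, -0.3, -3.0]
opening: 0.616
grasp_force: 30.0
```

```bash
python3 rd.py; python3 go.py .6031 -.1456 .0937
```

```text
[[ 6.039e+02 -1.459e+02  1.004e+02  2.970e+01  1.000e-01 -3.000e-01
  -3.000e+00]
 [ 6.039e+02 -1.460e+02  1.004e+02  2.970e+01 -0.000e+00  3.000e-01
  -3.000e+00]
 [ 6.039e+02 -1.460e+02  1.004e+02  2.970e+01  3.000e-01 -7.000e-01
  -2.900e+00]
 [ 6.038e+02 -1.460e+02  1.002e+02  2.970e+01  1.000e-01  8.000e-01
  -3.100e+00]]
t 18.27 pos [ 0.6038 -0.146   0.1002] yaw 29.72 turn -0.0 shift [-0.0004 -0.0007  0.0065] norm 0.007 F [ 0.1  0.8 -3.1] open 0.613
```

send_rows(
  plan=[
    [255,-0.0004,-0.0007,0.003,0],
    [255,0,0,0.002,0],
    [255,0,0,0.0013,0],
    [255,0,0,0,0],
    [255,0,0,0,0],
    [255,0,0,0,0],
  ],
)

```text
time_s: 18.77
position: [0.6026, -0.1454, 0.0938]
tcp_rot: [[0.868, 0.496, -0.0], [0.496, -0.868, 0.0], [-0.0, -0.0, -1.0]]
force: [-2.0, 1.1, 3.8]
opening: 0.614
grasp_force: 30.0
```

```bash
python3 rd.py
```

```text
[[ 6.026e+02 -1.454e+02  9.380e+01  2.970e+01 -2.800e+00  1.100e+00
   4.500e+00]
 [ 6.026e+02 -1.454e+02  9.380e+01  2.970e+01 -1.600e+00  2.000e-01
   5.000e+00]
 [ 6.026e+02 -1.454e+02  9.370e+01  2.970e+01 -3.200e+00  1.100e+00
   4.200e+00]
 [ 6.026e+02 -1.454e+02  9.380e+01  2.970e+01 -2.300e+00  5.000e-01
   6.500e+00]]
```

send_rows(
  plan=[
    [0,0,0,0,0],
    [0,0,0,0,0],
    [0,0,0,0,0],
    [0,0,0,-0.01,0],
    [0,0,0,-0.025,0],
    [0,0,0,-0.03,0],
    [0,0.01,-0.008,-0.03,0],
    [0,0.02,-0.016,-0.01,0],
    [0,0.028,-0.022,0,0],
    [0,0.028,-0.022,0,0],
    [0,0.022,-0.017,0,0],
    [0,0.011,-0.008,0,0],
    [0,0,0,0,0],
    [0,0,0,0,0],
    [0,0,0,0,0],
  ],
)

```text
time_s: 20.22
position: [0.6595, -0.0072, 0.1981]
tcp_rot: [[0.869, 0.495, -0.001], [0.495, -0.869, -0.001], [-0.001, 0.0, -1.0]]
force: [0.6, -0.0, 0.2]
opening: 1.001
grasp_force: 0.0
```

```bash
python3 look.py .604 -.145 .112 .13 .12 .604 -.145 .05 .066 .056; python3 go.py .6595 -.0038 .039
python3 - <<'E'
import cv2,numpy as np
a=cv2.imread('pics/last_top.png')[145:240,270:370];b=cv2.imread('pics/last_scene.png')[205:290,235:325]
cv2.imwrite('pics/crop3.png',np.hstack([cv2.resize(a,(400,380),interpolation=2),cv2.resize(b,(400,380),interpolation=2)]))
E
```

```text
top 0.12 n 533 mean [ 602.5 -146.   118.9] rect [ 602.  -145.8] [52.7 52.9] 25.0 circ [ 602.1 -146.2] 27.3
top 0.056 n 260 mean [ 598.6 -136.4   55.8] rect [ 604.6 -144.9] [63.7 64. ] 29.7 circ [ 605.6 -144.9] 43.5
scene 0.12 n 378 mean [ 602.7 -148.1  119.2] rect [ 603.7 -148.8] [51.8 54.4] 40.4 circ [ 602.6 -148.8] 28.3
scene 0.056 n 238 mean [ 617.4 -156.9   56.6] rect [ 605.1 -148.1] [64.4 63.2] 30.7 circ [ 604.1 -148. ] 43.8
t 20.32 pos [ 0.6595 -0.0076  0.1981] yaw 29.6 turn -0.0 shift [ 0.0018 -0.0033  0.1591] norm 0.159 F [-0.3 -0.   0.1] open 1.001
```

View pics/crop3.png

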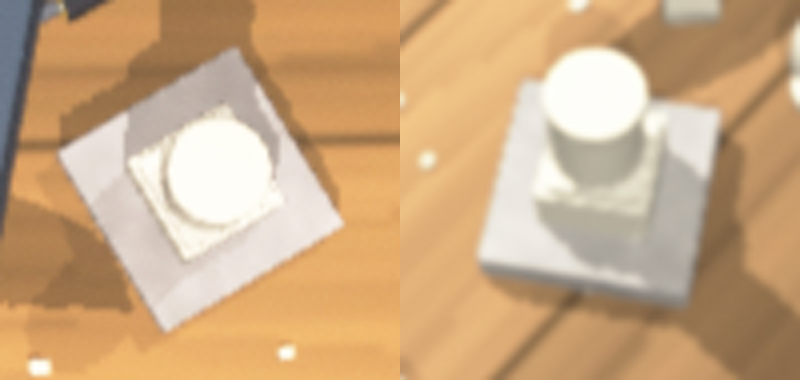

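The crop shows the drum upright on the plinth, with its top at crop (218,170). It sits about 2.3 mm towards the tool's -x, so I'll go back and nudge it.

send_rows(
  plan=[
    [0,-0.014,0.011,0,0],
    [0,-0.028,0.022,0,0],
    [0,-0.028,0.022,0,0],
    [0,-0.028,0.022,0,0],
    [0,-0.014,0.011,0,0],
    [0,-0.0057,0.0034,0,0],
    [0,0,0,0.015,0],
    [0,0,0,0.03,0],
    [0,0,0,0.03,0],
    [0,0,0,0.02,0],
    [0,0,0,0.008,0],
    [0,0,0,0,0],
    [0,0,0,0,0],
    [0,0,0,0,0],
  ],
)

```text
time_s: 21.48
position: [0.6044, -0.1439, 0.0967]
tcp_rot: [[0.868, 0.496, 0.003], [0.496, -0.868, -0.001], [0.002, 0.002, -1.0]]
force: [0.2, -0.7, -0.3]
opening: 1.0
grasp_force: 0.0
```

```bash
python3 rd.py|tail -2; python3 go.py .6026 -.1454 .0938
```

```text
[ 6.040e+02 -1.437e+02  9.670e+01  2.970e+01 -1.000e-01 -1.000e+00
   9.000e-01]]
t 21.68 pos [ 0.604  -0.1437  0.0967] yaw 29.73 turn -0.0 shift [-0.002   0.0008  0.0029] norm 0.004 F [-0.1 -1.   0.9] open 1.003
```

send_rows(
  plan=[
    [0,-0.0015,0.0008,0.002,0],
    [0,0,0,0,0],
    [0,0,0,0,0],
    [255,0,0,0,0],
    [255,0,0,0,0],
    [255,0,0,0,0],
    [255,0,0,0,0],
    [255,0,0,0,0],
    [255,0,0,0,0],
    [255,0,0,0,0],
    [255,0,0,0,0],
  ],
)

```text
time_s: 22.6
position: [0.6024, -0.145, 0.0932]
tcp_rot: [[0.868, 0.496, 0.0], [0.496, -0.868, -0.0], [0.0, 0.0, -1.0]]
force: [-0.2, -1.4, 0.7]
opening: 0.614
grasp_force: 30.0
```

```bash
python3 rd.py|tail -2; python3 go.py .6026 -.1454 .0938
```

```text
[ 6.024e+02 -1.450e+02  9.330e+01  2.970e+01  6.000e-01 -4.000e-01
  -4.000e-01]]
t 22.8 pos [ 0.6024 -0.145   0.0933] yaw 29.72 turn -0.0 shift [ 0.      0.0004 -0.0005] norm 0.001 F [ 0.6 -0.4 -0.4] open 0.616
```

send_rows(
  plan=[
    [255,0,0,-0.003,0],
    [255,0,0,-0.001,0],
    [255,0.0013,0,0,0],
    [255,0.001,0,0,0],
    [255,0,0,0,0],
    [255,0,0,0,0],
    [255,0,0,0.002,0],
    [255,0,0,0.0015,0],
    [255,0,0,0.0004,0],
    [255,0,0,0,0],
    [255,0,0,0,0],
    [255,0,0,0,0],
    [255,0,0,0,0],
  ],
)

```text
time_s: 23.88
position: [0.6042, -0.1437, 0.0933]
tcp_rot: [[0.868, 0.496, -0.0], [0.496, -0.868, 0.0], [-0.0, -0.0, -1.0]]
force: [-0.1, 0.1, -2.4]
opening: 0.612
grasp_force: 30.0
```

```bash
python3 rd.py|tail -2; python3 go.py .6606 -.0035 .039
```

```text
[ 6.043e+02 -1.438e+02  9.330e+01  2.970e+01  2.000e-01  1.000e-01
  -3.400e+00]]
t 24.08 pos [ 0.6043 -0.1438  0.0933] yaw 29.72 turn -0.0 shift [ 0.1185 -0.0939  0.0543] norm 0.161 F [ 0.2  0.1 -3.4] open 0.615
```

send_rows(
  plan=[
    [255,0,0,0.0006,0],
    [255,0,0,0,0],
    [255,0,0,0,0],
    [0,0,0,0,0],
    [0,0,0,0,0],
    [0,0,0,0,0],
    [0,0,0,-0.01,0],
    [0,0,0,-0.025,0],
    [0,0,0,-0.03,0],
    [0,0.01,-0.008,-0.02,0],
    [0,0.02,-0.016,0,0],
    [0,0.028,-0.022,0,0],
    [0,0.028,-0.022,0,0],
    [0,0.02,-0.016,0,0],
    [0,0.0115,-0.009,0,0],
    [0,0,0,0,0],
    [0,0,0,0,0],
    [0,0,0,0,0],
  ],
)

```text
time_s: 25.58
position: [0.6597, -0.006, 0.1778]
tcp_rot: [[0.869, 0.495, -0.001], [0.495, -0.869, -0.001], [-0.001, 0.0, -1.0]]
force: [-0.3, 0.1, 0.6]
opening: 0.998
grasp_force: 0.0
```

```bash
python3 look.py .604 -.145 .112 .13 .12 .604 -.145 .05 .066 .056; python3 go.py .6606 -.0035 .039
```

```text
top 0.12 n 531 mean [ 604.2 -144.5  119. ] rect [ 603.3 -144.2] [51.7 51.9] 89.0 circ [ 603.9 -144.8] 27.2
top 0.056 n 244 mean [ 591.8 -137.8   56.1] rect [ 604.6 -144.9] [63.7 64. ] 29.7 circ [ 605.3 -144.5] 43.2
scene 0.12 n 378 mean [ 604.4 -146.6  119.2] rect [ 605.5 -147.3] [51.8 54.4] 40.4 circ [ 604.9 -146.9] 28.2
scene 0.056 n 236 mean [ 616.4 -158.4   56.7] rect [ 605.1 -147.7] [64.  63.3] 29.9 circ [ 605.4 -147.6] 43.1
t 25.68 pos [ 0.6597 -0.0065  0.1778] yaw 29.61 turn -0.0 shift [ 0.0022 -0.0021  0.1388] norm 0.139 F [-0.1 -0.2 -0.3] open 1.0
```

send_rows(
  plan=[
    [0,0.0022,-0.002,0.02,0],
    [0,0,0,0.035,0],
    [0,0,0,0.035,0],
    [0,0,0,0.03,0],
    [0,0,0,0.013,0],
    [0,0,0,0.004,0],
    [0,0,0,0,0],
    [0,0,0,0,0],
    [0,0,0,0,0],
  ],
)

```text
time_s: 26.43
position: [0.6628, -0.0024, 0.043]
tcp_rot: [[0.869, 0.495, 0.004], [0.495, -0.869, -0.001], [0.003, 0.003, -1.0]]
force: [-0.0, -0.7, 0.8]
opening: 1.003
grasp_force: 0.0
```

```bash
python3 rd.py|tail -2; python3 go.py .6607 -.0031 .039
```

```text
[ 6.619e+02 -2.000e+00  4.230e+01  2.970e+01 -1.000e-01  6.000e-01
   5.000e-01]]
t 26.63 pos [ 0.6619 -0.002   0.0423] yaw 29.73 turn -0.0 shift [-0.0016  0.0004  0.0033] norm 0.004 F [-0.1  0.6  0.5] open 1.001
```

send_rows(
  plan=[
    [0,-0.001,0.0003,0.0025,0],
    [0,0,0,0,0],
    [0,0,0,0,0],
    [255,0,0,0,0],
    [255,0,0,0,0],
    [255,0,0,0,0],
    [255,0,0,0,0],
    [255,0,0,0,0],
    [255,0,0,0,0],
    [255,0,0,0,0],
    [255,0,0,0,0],
    [255,0,0,0,0],
  ],
)

```text
time_s: 27.63
position: [0.6605, -0.0028, 0.0382]
tcp_rot: [[0.868, 0.496, 0.0], [0.496, -0.868, -0.0], [0.0, 0.0, -1.0]]
force: [0.0, -1.0, -0.3]
opening: 0.551
grasp_force: 30.0
```

```bash
python3 rd.py|tail -2; python3 go.py .6043 -.1441 .18
```

```text
[ 6.604e+02 -2.700e+00  3.830e+01  2.970e+01 -1.000e-01 -4.000e-01
  -1.300e+00]]
t 27.83 pos [ 0.6604 -0.0027  0.0383] yaw 29.72 turn -0.0 shift [-0.1188  0.0949 -0.1417] norm 0.208 F [-0.1 -0.4 -1.3] open 0.553
```

send_rows(
  plan=[
    [255,0,0,-0.01,0],
    [255,0,0,-0.025,0],
    [255,0,0,-0.035,0],
    [255,0,0,-0.035,0],
    [255,0,0,-0.03,0],
    [255,0,0,-0.015,0],
    [255,-0.007,0.006,0,0],
    [255,-0.016,0.013,0,0],
    [255,-0.022,0.017,0,0],
    [255,-0.022,0.017,0,0],
    [255,-0.022,0.017,0,0],
    [255,-0.017,0.014,0,0],
    [255,-0.009,0.008,0,0],
    [255,-0.004,0.0029,0,0],
    [255,0,0,0.01,0],
    [255,0,0,0.009,0],
    [255,0,0,0.004,0],
    [255,0,0,0,0],
    [255,0,0,0,0],
    [255,0,0,0,0],
  ],
)

```text
time_s: 29.5
position: [0.6045, -0.1433, 0.1652]
tcp_rot: [[0.868, 0.497, 0.0], [0.497, -0.868, 0.0], [0.0, 0.0, -1.0]]
force: [-0.4, -0.4, -2.0]
opening: 0.552
grasp_force: 30.0
```

```bash
python3 rd.py|tail -2; python3 go.py .6042 -.1442 .1583
```

```text
[ 6.044e+02 -1.440e+02  1.657e+02  2.970e+01  2.000e-01 -4.000e-01
  -2.500e+00]]
t 29.7 pos [ 0.6044 -0.144   0.1657] yaw 29.74 turn -0.0 shift [-0.0003  0.0001  0.0074] norm 0.007 F [ 0.2 -0.4 -2.5] open 0.556
```

send_rows(
  plan=[
    [255,-0.0003,0,0.003,0],
    [255,0,0,0.0025,0],
    [255,0,0,0.0015,0],
    [255,0,0,0,0],
    [255,0,0,0,0],
    [255,0,0,0,0],
  ],
)

```text
time_s: 30.2
position: [0.6038, -0.1443, 0.1582]
tcp_rot: [[0.868, 0.496, -0.0], [0.496, -0.868, 0.0], [-0.0, -0.0, -1.0]]
force: [0.3, -0.1, -1.9]
opening: 0.55
grasp_force: 30.0
```

```bash
python3 rd.py|tail -2; python3 go.py .6042 -.1442 .1583
```

```text
[ 6.038e+02 -1.443e+02  1.582e+02  2.970e+01 -7.000e-01 -3.000e-01
  -1.300e+00]]
t 30.4 pos [ 0.6038 -0.1443  0.1582] yaw 29.72 turn -0.0 shift [ 0.0004  0.0002 -0.0001] norm 0.0 F [-0.7 -0.3 -1.3] open 0.554
```

send_rows(
  plan=[
    [255,0,0,0.0003,0],
    [255,0,0,0,0],
    [0,0,0,0,0],
    [0,0,0,0,0],
    [0,0,0,0,0],
    [0,0,0,-0.01,0],
    [0,0,0,-0.025,0],
    [0,0,0,-0.025,0],
    [0,-0.007,0.012,0,0],
    [0,-0.016,0.028,0,0],
    [0,-0.02,0.035,0,0],
    [0,-0.02,0.035,0,0],
    [0,-0.018,0.031,0,0],
    [0,-0.012,0.02,0,0],
    [0,-0.004,0.007,0,0],
    [0,0,0,0,0],
    [0,0,0,0,0],
    [0,0,0,0,0],
  ],
)

```text
time_s: 31.9
position: [0.6028, -0.3363, 0.2178]
tcp_rot: [[0.868, 0.497, -0.001], [0.497, -0.868, 0.001], [0.0, -0.002, -1.0]]
force: [0.2, -0.3, -0.7]
opening: 1.001
grasp_force: 0.0
```

```bash
python3 look.py .604 -.145 .155 .2 .164 .604 -.145 .112 .13 .12 .604 -.145 .05 .066 .056 ; python3 m.py | grep rbase; python3 go.py .603 -.3385 .017
python3 - <<'E'
import cv2,numpy as np
a=cv2.imread('pics/last_top.png')[145:240,270:370];b=cv2.imread('pics/last_scene.png')[175:290,235:325]
cv2.imwrite('pics/crop4.png',np.hstack([cv2.resize(a,(400,380),interpolation=2),cv2.resize(b,(300,380),interpolation=2)]))
E
```

```text
top 0.164 n 498 mean [ 602.5 -143.4  181.8] rect [ 604.9 -145.2] [47.4 47.7] 88.7 circ [ 604.3 -145.7] 25.4
top 0.12 n 115 mean [ 591.9 -134.   119. ] rect [ 595.5 -137.6] [52.4 30.7] 51.9 circ [ 603.  -143.8] 26.5
top 0.056 n 236 mean [ 592.  -138.1   56.1] rect [ 604.7 -145.1] [63.5 63.6] 29.7 circ [ 604.4 -144.6] 43.5
scene 0.164 n 391 mean [ 608.7 -151.8  179.1] rect [ 602.3 -144.5] [47.7 56. ] 40.4 circ [ 601.4 -145.2] 29.5
scene 0.12 n 178 mean [ 612.5 -155.3  120.4] rect [ 610.  -152.6] [51.8 40.5] 40.4 circ [ 606.1 -148.1] 27.6
scene 0.056 n 235 mean [ 615.8 -158.9   56.7] rect [ 605.3 -148.6] [63.5 65.1] 29.9 circ [ 604.5 -148.1] 43.8
top rbase z [29.2 34.3 36.9] mean [ 696.5 -337.3] rect [ 695.4 -336.5] [ 8.8 31.2] 6.3 circ [ 695.5 -336.3] 16.0
scene rbase z [32.7 35.5 37.6] mean [ 603.5 -339.4] rect [ 602.6 -340.6] [50.9 50.7] 44.3 circ [ 605.  -339.4] 28.3
t 32.1 pos [ 0.6032 -0.3366  0.2182] yaw 29.83 turn -0.0 shift [-0.0011  0.0016  0.2012] norm 0.201 F [ 0.4  0.6 -0. ] open 1.002
```

View pics/crop4.png

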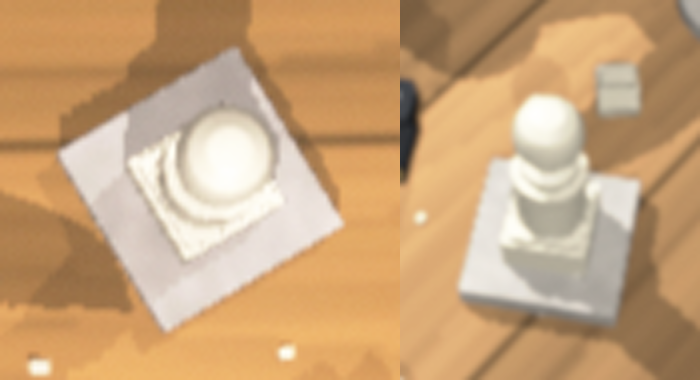

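The crop shows the square stack complete, upright and concentric: ball at crop (228,157) over drum and plinth. Next is the round base.

send_rows(
  plan=[
    [0,-0.001,0.0016,0.02,0],
    [0,0,0,0.038,0],
    [0,0,0,0.038,0],
    [0,0,0,0.038,0],
    [0,0,0,0.03,0],
    [0,0,0,0.02,0],
    [0,0,0,0.009,0],
    [0,0,0,0.004,0],
    [0,0,0,0,0],
    [0,0,0,0,0],
    [0,0,0,0,0],
    [0,0,0,0,0],
  ],
)

```text
time_s: 33.1
position: [0.6039, -0.3409, 0.023]
tcp_rot: [[0.868, 0.496, 0.003], [0.496, -0.868, -0.002], [0.001, 0.003, -1.0]]
force: [-0.1, -0.9, 0.9]
opening: 1.0
grasp_force: 0.0
```

```bash
python3 rd.py|tail -2; python3 go.py .603 -.3384 .018
```

```text
[ 6.031e+02 -3.404e+02  2.180e+01  2.970e+01 -3.000e-01  8.000e-01
  -1.000e-01]]
t 33.3 pos [ 0.6031 -0.3404  0.0218] yaw 29.72 turn -0.0 shift [ 0.0009 -0.0018  0.0038] norm 0.004 F [-0.3  0.8 -0.1] open 0.999
```

send_rows(
  plan=[
    [0,0.001,-0.0018,0.003,0],
    [0,0,0,0,0],
    [0,0,0,0,0],
    [255,0,0,0,0],
    [255,0,0,0,0],
    [255,0,0,0,0],
    [255,0,0,0,0],
    [255,0,0,0,0],
    [255,0,0,0,0],
    [255,0,0,0,0],
    [255,0,0,0,0],
  ],
)

```text
time_s: 34.22
position: [0.6028, -0.3381, 0.018]
tcp_rot: [[0.868, 0.496, 0.0], [0.496, -0.868, -0.0], [0.0, 0.0, -1.0]]
force: [0.1, 0.1, 0.0]
opening: 0.731
grasp_force: 30.0
```

```bash
python3 rd.py|tail -2; python3 go.py .5751 .1467 .04
```

```text
[ 6.028e+02 -3.380e+02  1.790e+01  2.970e+01  6.000e-01 -1.000e-01
  -5.000e-01]]
t 34.42 pos [ 0.6028 -0.338   0.0179] yaw 29.72 turn -0.0 shift [ 0.2163 -0.4347 -0.0221] norm 0.486 F [ 0.6 -0.1 -0.5] open 0.733
```

send_rows(
  plan=[
    [255,0,0,-0.01,0],
    [255,0,0,-0.025,0],
    [255,0,0,-0.03,0],
    [255,0,0,-0.025,0],
    [255,0,0,-0.01,0],
    [255,-0.001,-0.012,0,0],
    [255,-0.002,-0.024,0,0],
    [255,-0.0035,-0.033,0,0],
    [255,-0.0035,-0.033,0,0],
    [255,-0.0035,-0.033,0,0],
    [255,-0.0035,-0.033,0,0],
    [255,-0.0035,-0.033,0,0],
    [255,0.002,-0.026,0,0],
    [255,0.01,-0.022,0,0],
    [255,0.02,-0.02,0,0],
    [255,0.025,-0.02,0,0],
    [255,0.025,-0.02,0,0],
    [255,0.025,-0.02,0,0],
    [255,0.025,-0.02,0,0],
    [255,0.025,-0.02,0,0],
  ],
)

```text
time_s: 36.08
position: [0.5383, 0.0517, 0.1177]
tcp_rot: [[0.868, 0.496, -0.001], [0.496, -0.868, 0.0], [-0.001, -0.0, -1.0]]
force: [0.6, -1.1, -3.4]
opening: 0.728
grasp_force: 30.0
```

```bash
python3 go.py .5751 .1467 .118
```

```text
t 36.08 pos [0.5383 0.0517 0.1177] yaw 29.72 turn -0.0 shift [ 0.0791 -0.0643 -0.0003] norm 0.102 F [ 0.6 -1.1 -3.4] open 0.728
```

send_rows(
  plan=[
    [255,0.025,-0.02,0,0],
    [255,0.022,-0.018,0,0],
    [255,0.017,-0.014,0,0],
    [255,0.01,-0.008,0,0],
    [255,0.005,-0.004,0.005,0],
    [255,0,0,0.015,0],
    [255,0,0,0.025,0],
    [255,0,0,0.02,0],
    [255,0,0,0.005,0],
    [255,0,0,0,0],
    [255,0,0,0,0],
    [255,0,0,0,0],
  ],
)

```text
time_s: 37.08
position: [0.5761, 0.1444, 0.049]
tcp_rot: [[0.869, 0.495, 0.002], [0.495, -0.869, 0.0], [0.002, 0.001, -1.0]]
force: [-0.0, 0.1, -1.9]
opening: 0.729
grasp_force: 30.0
```

```bash
python3 rd.py|tail -2; python3 go.py .5750 .1467 .038
```

```text
[ 5.760e+02  1.448e+02  4.910e+01  2.970e+01  2.000e-01 -7.000e-01
  -1.800e+00]]
t 37.28 pos [0.576  0.1448 0.0491] yaw 29.71 turn -0.0 shift [ 0.0001 -0.0021  0.0111] norm 0.011 F [ 0.2 -0.7 -1.8] open 0.726
```

send_rows(
  plan=[
    [255,0,-0.0021,0.004,0],
    [255,0,0,0.0035,0],
    [255,0,0,0.002,0],
    [255,0,0,0.001,0],
    [255,0,0,0,0],
    [255,0,0,0,0],
    [255,0,0,0,0],
  ],
)

```text
time_s: 37.87
position: [0.5738, 0.1468, 0.0379]
tcp_rot: [[0.868, 0.496, -0.001], [0.496, -0.868, 0.0], [-0.001, -0.0, -1.0]]
force: [-1.8, 1.1, 5.4]
opening: 0.733
grasp_force: 30.0
```

```bash
python3 rd.py|tail -2; python3 go.py .5750 .1467 .038
```

```text
[ 5.738e+02  1.468e+02  3.790e+01  2.970e+01 -3.300e+00 -1.000e-01
   5.600e+00]]
t 38.07 pos [0.5738 0.1468 0.0379] yaw 29.73 turn -0.0 shift [ 0.001   0.0007 -0.0001] norm 0.001 F [-3.3 -0.1  5.6] open 0.729
```

send_rows(
  plan=[
    [0,0,0,0,0],
    [0,0,0,0,0],
    [0,0,0,0,0],
    [0,0,0,-0.01,0],
    [0,0,0,-0.025,0],
    [0,0,0,-0.035,0],
    [0,0,0,-0.035,0],
    [0,-0.015,0.01,-0.015,0],
    [0,-0.028,0.022,0,0],
    [0,-0.03,0.023,0,0],
    [0,-0.03,0.023,0,0],
    [0,-0.03,0.023,0,0],
    [0,-0.03,0.023,0,0],
    [0,-0.03,0.023,0,0],
    [0,-0.02,0.0158,0,0],
    [0,-0.02,0.03,0,0],
    [0,-0.021,0.031,0,0],
    [0,-0.021,0.031,0,0],
    [0,-0.021,0.031,0,0],
    [0,-0.02,0.028,0,0],
  ],
)

```text
time_s: 39.73
position: [0.4553, -0.2852, 0.1583]
tcp_rot: [[0.869, 0.495, 0.001], [0.495, -0.869, -0.001], [0.001, 0.002, -1.0]]
force: [0.6, -0.6, 1.0]
opening: 1.005
grasp_force: 0.0
```

```bash
python3 look.py .575 .146 .046 .064 .056 .575 .146 .012 .028 .02; python3 m.py|grep urn; python3 go.py .4498 -.3248 .15
```

```text
top 0.056 n 465 mean [573.3 145.1  54.3] rect [571.9 146. ] [57.  55.8] 73.0 circ [571.2 144.8] 31.2
top 0.02 n 1502 mean [575.  145.6  19.1] rect [575.  146.3] [119.7 115.7] 89.0 circ [575.4 146.3] 60.0
scene 0.056 n 255 mean [574.4 141.4  53.8] rect [576.1 138.7] [54.1 61.6] 51.8 circ [576.5 139. ] 31.8
scene 0.02 n 719 mean [582.1 135.5  19.4] rect [575.5 143.6] [115.2 123.6] 34.8 circ [576.  143.4] 62.7
top urn none
scene urn z [51.  65.3 76.3] mean [ 457.1 -331. ] rect [ 451.9 -328.9] [55.7 57.4] 50.5 circ [ 449.8 -327.6] 31.3
t 39.93 pos [ 0.455  -0.2834  0.1577] yaw 29.57 turn -0.0 shift [-0.0249  0.0334  0.0077] norm 0.042 F [-0.9  0.2 -0.4] open 0.997
```

```bash
python3 look.py .575 .146 .051 .064 .056 .575 .146 .012 .028 .02
python3 - <<'E'
import cv2,numpy as np
a=cv2.imread('pics/last_top.png')[170:245,150:235];b=cv2.imread('pics/last_scene.png')[135:210,300:380]
cv2.imwrite('pics/crop5.png',np.hstack([cv2.resize(a,(425,375),interpolation=2),cv2.resize(b,(375,375),interpolation=2)]))
E
```

```text
top 0.056 n 400 mean [573.5 145.2  55.2] rect [573.1 145. ] [48.  48.3] 89.7 circ [573.5 145.1] 24.8
top 0.02 n 1508 mean [575.1 145.8  19.1] rect [575.  146.3] [119.7 115.7] 89.0 circ [575.3 146.4] 60.1
scene 0.056 n 205 mean [573.1 143.8  55.3] rect [573.  143.2] [47.9 50.9] 75.0 circ [575.1 143.1] 27.5
scene 0.02 n 717 mean [581.7 135.5  19.4] rect [575.7 144.6] [115.3 121.3] 37.9 circ [575.1 143.6] 62.1
```

View pics/crop5.png

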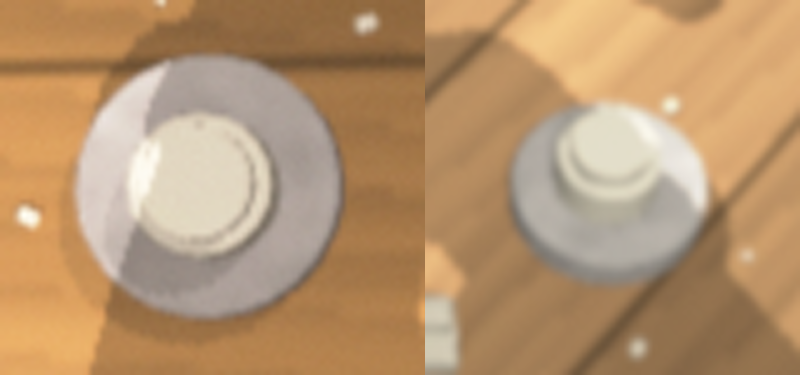

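The crop shows the round base upright on the round slab: base at crop (203,183), slab at (208,187). That is under 2 mm off centre, so I'll leave it. The urn is next.

```bash
python3 go.py .4498 -.3257 .046
```

```text
t 40.03 pos [ 0.4549 -0.2813  0.1575] yaw 29.74 turn -0.0 shift [-0.0265  0.036   0.1115] norm 0.12 F [-0.6  0.1 -0.9] open 1.0
```

send_rows(
  plan=[
    [0,-0.013,0.018,0,0],
    [0,-0.009,0.012,0,0],
    [0,-0.0045,0.006,0,0],
    [0,0,0,0.02,0],
    [0,0,0,0.035,0],
    [0,0,0,0.03,0],
    [0,0,0,0.015,0],
    [0,0,0,0.007,0],
    [0,0,0,0,0],
    [0,0,0,0,0],
    [0,0,0,0,0],
    [0,0,0,0,0],
  ],
)

```text
time_s: 41.03
position: [0.451, -0.3276, 0.0519]
tcp_rot: [[0.868, 0.496, 0.002], [0.496, -0.868, -0.002], [0.001, 0.003, -1.0]]
force: [-0.6, -0.3, -0.5]
opening: 1.0
grasp_force: 0.0
```

```bash
python3 rd.py|tail -2; python3 go.py .4498 -.3257 .046
```

```text
[ 4.505e+02 -3.273e+02  5.130e+01  2.970e+01 -0.000e+00  3.000e-01
   4.000e-01]]
t 41.23 pos [ 0.4505 -0.3273  0.0513] yaw 29.72 turn -0.0 shift [ 0.0001 -0.0017  0.0053] norm 0.006 F [-0.   0.3  0.4] open 1.001
```

send_rows(
  plan=[
    [0,0,-0.0017,0.0045,0],
    [0,0,0,0,0],
    [0,0,0,0,0],
    [255,0,0,0,0],
    [255,0,0,0,0],
    [255,0,0,0,0],
    [255,0,0,0,0],
    [255,0,0,0,0],
    [255,0,0,0,0],
    [255,0,0,0,0],
    [255,0,0,0,0],
  ],
)

```text
time_s: 42.15
position: [0.4492, -0.3253, 0.046]
tcp_rot: [[0.868, 0.496, -0.0], [0.496, -0.868, 0.0], [-0.0, -0.0, -1.0]]
force: [-0.0, 0.1, -0.6]
opening: 0.632
grasp_force: 30.0
```

```bash
python3 rd.py|tail -2; python3 go.py .4498 -.3257 .046;python3 go.py .5735 .1466 .11
```

```text
[ 4.492e+02 -3.253e+02  4.600e+01  2.970e+01 -2.000e-01  1.200e+00
   1.900e+00]]
t 42.35 pos [ 0.4492 -0.3253  0.046 ] yaw 29.72 turn -0.0 shift [ 0.0003  0.0006 -0.    ] norm 0.001 F [-0.2  1.2  1.9] open 0.637
t 42.35 pos [ 0.4492 -0.3253  0.046 ] yaw 29.72 turn -0.0 shift [ 0.3419 -0.3482 -0.064 ] norm 0.492 F [-0.2  1.2  1.9] open 0.637
```

send_rows(
  plan=[
    [255,0,0,-0.01,0],
    [255,0,0,-0.025,0],
    [255,0,0,-0.035,0],
    [255,0,0,-0.025,0],
    [255,0,0,-0.01,0],
    [255,0.006,-0.01,0,0],
    [255,0.012,-0.019,0,0],
    [255,0.018,-0.028,0,0],
    [255,0.019,-0.03,0,0],
    [255,0.019,-0.03,0,0],
    [255,0.019,-0.03,0,0],
    [255,0.019,-0.03,0,0],
    [255,0.02,-0.022,0,0],
    [255,0.026,-0.019,0,0],
    [255,0.028,-0.02,0,0],
    [255,0.028,-0.02,0,0],
    [255,0.028,-0.02,0,0],
    [255,0.028,-0.02,0,0],
    [255,0.025,-0.018,0,0],
    [255,0.018,-0.013,0,0],
  ],
)

```text
time_s: 44.02
position: [0.5568, 0.1188, 0.1489]
tcp_rot: [[0.868, 0.497, -0.004], [0.497, -0.868, 0.001], [-0.003, -0.002, -1.0]]
force: [-0.0, -0.4, -2.8]
opening: 0.63
grasp_force: 30.0
```

```bash
python3 go.py .5735 .1466 .102
```

```text
t 44.02 pos [0.5568 0.1188 0.1489] yaw 29.82 turn -0.0 shift [ 0.0283 -0.0158  0.0469] norm 0.057 F [-0.  -0.4 -2.8] open 0.63
```

send_rows(
  plan=[
    [255,0.013,-0.009,0,0],
    [255,0.01,-0.006,0,0],
    [255,0.0057,-0.0035,0,0],
    [255,0,0,0.01,0],
    [255,0,0,0.015,0],
    [255,0,0,0.01,0],
    [255,0,0,0.004,0],
    [255,0,0,0,0],
    [255,0,0,0,0],
    [255,0,0,0,0],
    [255,0,0,0,0],
  ],
)

```text
time_s: 44.93
position: [0.5744, 0.1455, 0.1126]
tcp_rot: [[0.869, 0.495, 0.001], [0.495, -0.869, 0.0], [0.001, 0.001, -1.0]]
force: [-0.7, -0.4, -3.1]
opening: 0.631
grasp_force: 30.0
```

```bash
python3 rd.py|tail -2; python3 go.py .5735 .1466 .102
```

```text
[ 5.741e+02  1.457e+02  1.125e+02  2.970e+01 -1.000e-01  5.000e-01
  -3.200e+00]]
t 45.13 pos [0.5741 0.1457 0.1125] yaw 29.72 turn -0.0 shift [-0.0001 -0.001   0.0105] norm 0.011 F [-0.1  0.5 -3.2] open 0.632
```

send_rows(
  plan=[
    [255,0.0004,-0.001,0.004,0],
    [255,0,0,0.003,0],
    [255,0,0,0.002,0],
    [255,0,0,0.0008,0],
    [255,0,0,0,0],
    [255,0,0,0,0],
    [255,0,0,0,0],
  ],
)

```text
time_s: 45.72
position: [0.5737, 0.1468, 0.102]
tcp_rot: [[0.868, 0.496, -0.0], [0.496, -0.868, -0.0], [-0.0, 0.0, -1.0]]
force: [-0.0, -0.1, -3.0]
opening: 0.629
grasp_force: 30.0
```

```bash
python3 rd.py|tail -2; python3 go.py .5735 .1466 .102
```

```text
[ 5.737e+02  1.468e+02  1.021e+02  2.970e+01 -2.000e-01 -4.000e-01
  -3.300e+00]]
t 45.92 pos [0.5737 0.1468 0.1021] yaw 29.72 turn -0.0 shift [-0.0002  0.0001  0.0001] norm 0.0 F [-0.2 -0.4 -3.3] open 0.626
```

send_rows(
  plan=[
    [255,0,0,0.0004,0],
    [255,0,0,0.0003,0],
    [255,0,0,0,0],
    [0,0,0,0,0],
    [0,0,0,0,0],
    [0,0,0,0,0],
    [0,0,0,0,0],
    [0,0,0,-0.01,0],
    [0,0,0,-0.025,0],
    [0,0,0,-0.03,0],
    [0,0,0,-0.025,0],
    [0,-0.02,0.012,0,0],
    [0,-0.03,0.02,0,0],
    [0,-0.03,0.02,0,0],
    [0,-0.03,0.02,0,0],
    [0,-0.03,0.02,0,0],
    [0,-0.02,0.01,0,0],
    [0,0,0,0,0],
  ],
)

```text
time_s: 47.42
position: [0.483, -0.0239, 0.192]
tcp_rot: [[0.87, 0.492, -0.002], [0.492, -0.87, -0.001], [-0.002, -0.0, -1.0]]
force: [0.3, 0.7, 1.2]
opening: 0.999
grasp_force: 0.0
```

```bash
python3 look.py .575 .146 .098 .15 .107 .575 .146 .012 .028 .02
python3 - <<'E'
from h import *
c=calibration("top");print(pix(c,[.5735,.1452,.146]),pix(c,[.575,.146,.107]))
t=cv2.imread('pics/last_top.png');b=cv2.imread('pics/last_scene.png')
a=np.hstack([cv2.resize(t[165:240,145:245],(400,300),interpolation=2),cv2.resize(b[115:205,290:390],(400,300),interpolation=2)])
cv2.imwrite('pics/crop6.png',np.vstack([a,np.hstack([cv2.resize(t,(400,300)),cv2.resize(b,(400,300))])]))
E
```

```text
top 0.107 n 600 mean [571.8 142.6 123.2] rect [573.2 146.5] [56.1 54.2] 89.0 circ [573.7 145.5] 29.3
top 0.02 n 1346 mean [573.6 142.   19.3] rect [575.5 147.2] [116.7 118.1] 63.4 circ [575.4 146.2] 60.1
scene 0.107 n 335 mean [577.6 135.1 120.7] rect [572.1 146.9] [54.  71.6] 36.9 circ [572.6 147.4] 36.1
scene 0.02 n 693 mean [583.2 133.3  19.5] rect [577.7 139.9] [116.3 116.7] 32.0 circ [576.4 143.2] 62.0
[180.16400576 202.1820472 ] [183.75925976 203.11749593]
```

View pics/crop6.png

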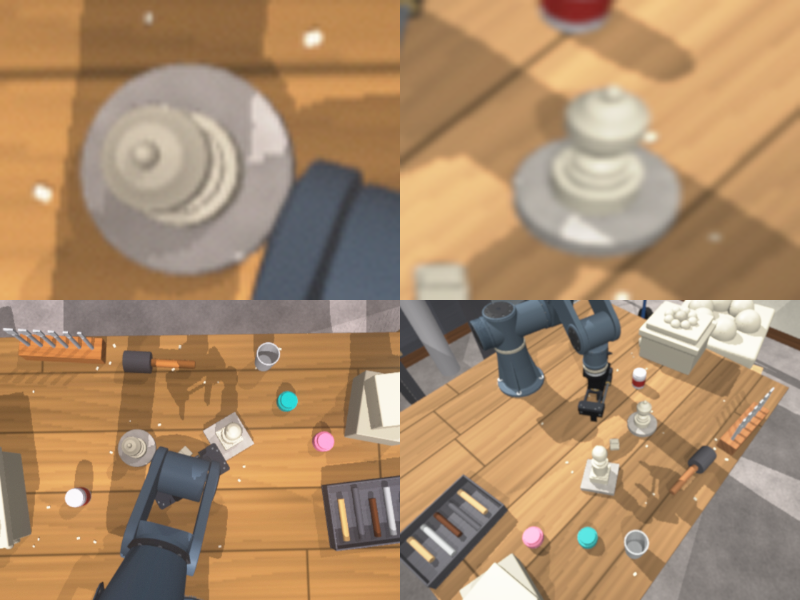

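The picture shows the urn upright and concentric on the base: knob at crop (146,155), within 1 mm. Both stacks are standing, the tin is untouched and the gripper is clear. I'll let the arm settle and hand in.

send_rows(
  plan=[
    [0,0,0,-0.02,0],
    [0,0,0,-0.02,0],
    [0,0,0,0,0],
    [0,0,0,0,0],
    [0,0,0,0,0],
    [0,0,0,0,0],
  ],
)

```text
time_s: 48.02
position: [0.4848, -0.0203, 0.2306]
tcp_rot: [[0.868, 0.497, -0.002], [0.497, -0.868, 0.001], [-0.001, -0.001, -1.0]]
force: [-0.4, 0.2, 0.3]
opening: 1.003
grasp_force: 0.0
```

```bash
python3 -c "
from rig import *
print(hand_in())"
```

```text
the job is handed in; nothing more can be done
None
```

Both ornaments are stacked and upright, each stone within about 1 mm of centre on the one below except the round base, which I left about 2 mm off the centre of its slab; the tin wasn't touched, and I handed the job in at about 48 s (no verdict was returned).

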